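# Turn two crooked tubs until they stack

## Robot

A 6-joint arm with a two-finger parallel gripper is mounted at the origin on the work surface; the furniture and walls round the work are solid. World frame = base frame: x ahead of the robot, y to its left, z up, the work surface at z = 0. Lengths are in mm, angles in rad, forces in N, time in s.
With the tool pointing down it reaches from about 300 to 775 mm from the base axis. Payload 14.6 kg.
Tool frame: the origin (TCP) lies at the very end of the fingers, on their centre line; the grasp point (between the pads) lies 19 mm behind it; z points along the fingers, y is the line along which they close (so a half turn about z gives the same grasp; the last joint's range is limited). The gripper opens to 94 mm and grips with 3 to 60 N. Pads are 16 mm wide; open, the fingers measure 119 mm over their backs; the gripper's body (75 mm by 177 mm) begins 78 mm behind the grasp point.
Start: joints at [-1.168, 0.3, 1.521, -0, 1.321, -0.067], TCP at [248.981, -490.406, 205.446] pointing down, gripper open.
Joint ranges: [-3.03, 3.03], [-0.79, 2.21], [0.23, 2.52], [-1.04, 4.18], [0, 3.07], [-2.55, 2.55]. Speed limits (rad/s): [2.22, 2.22, 2.57, 3.14, 3.14, 3.14].

## Interface

Orientations are given as [roll, pitch, yaw] about the fixed x, y, z axes, in that order (R = Rz(yaw) Ry(pitch) Rx(roll)).
In Python, from cell import manip, camera, get_calibration gives the robot as it stands. The module is installed in compiled form; this text tells all that it offers.
- The arm moves only by the tool jog_arm, never from a script. Its argument "plan" is one flat list of numbers, 6 for each row, row after row: the shift along the world's x, y, z in m, then the turn, a rotation vector about the world's x, y, z in degrees. A call has 1 to 20 rows; each row is the pose to reach, as a shift and turn from the pose commanded when the call began; what a row does not reach only later rows make up. A row lasts 1/10 s, in which the tool goes at most 50 mm and 8.59 degrees, less where a joint would pass 70% of its speed; a pose out of reach is approached as far as the arm can. A call with a gripper value outside its range is refused whole. "claw" is the finger opening in m, from 0 to 0.094, set as the call begins (left out, the last holds). The fingers move at their own pace and stop on an object; "force" is the grip in N (left out, the last holds). Time passes only in rows, so rows that repeat a pose let the fingers close. It gives the time, the measured TCP pose, the force, the opening and the grip force at its end, in the units of the state.
- manip.read_state(): the state, without advancing time (a new reading comes with each control period).
- camera(name): name is "scene" or "top" or "wrist"; returns (picture, depth): 400x640x3 uint8, red, green, blue; 400x640 float32, mm along the optical axis (not along the pixel's ray), 0 where there is no reading.
- get_calibration(name): a dict with "fx", "fy", "cx", "cy" (pixels), "origin" and "attitude" of the camera in the world. Camera axes: x right, y down, z forward; pixel columns grow to the right and rows downward; lengths in mm; the calibration is good to about 2 mm. A picture is of the moment at which its call begins: read the wrist's pose just before it. get_calibration takes no time and is no camera call; for the wrist camera it gives the pose at the moment of the call.
- manip.sign_off(): hands the job in; it is judged then, once.
The state is a dict: "clock": time; "joints": joint angles; "qd": joint speeds; "effort": joint torques, N m; "eef_pos": TCP position; "eef_rot": TCP orientation; "wrist_force": force on the tool from outside, world axes, zero at the start; "moment": the same for the moment, N m; "finger_gap": finger opening in mm; "finger_force": force on a finger pad.
Only numpy, scipy, OpenCV 4.12 (cv2) and the standard library are available. Lean on these libraries where they do the work, as an engineer would, in place of code of your own. Each camera call takes 0.05 s, during which the arm holds its last target. There are 200 camera calls.

## Task

In each of the two stacks the upper tub has been set down crooked, its ears resting on the black collar of the lower tub between the deep slots and the shallow seats. Without lifting it off, push each upper tub round by its ears, the shorter way towards crosswise to the lower tub's ears and never into line with them (there it would nest), until you feel it drop into the shallow seats and stop, so that it stands stacked and level. Leave both lower tubs standing where they are and do not disturb the pliers and the screwdriver.

Things in the scene. Friction and masses are not known exactly. Their poses are not given: they have to be found in the camera images.
- upper_a_center (a point): Upper tub of stack a: round open grey tub, 126 mm across the rim, 75 mm high, 0.36 to 0.63 kg plus a loose thing in it. Point on its axis, half-way up; z up, ears at +y and -y. Its foot hangs in the collar with 2 mm play, so it turns in place. Height of this point above lower_a: 122.5 mm resting on the collar top, 114.5 stacked in the seats, about 84.5 nested.
- upper_a_ear (a point): Middle of the +y ear's upright tab on upper tub a, 90 mm from the tub's axis; axes as the tub's; the -y ear is its mirror image. The tab is 24 mm wide, 16 mm thick radially and 40 mm high (20 mm above and below this point); a 30 mm wide, 12 mm thick arm joins it to the tub at its foot. The arms' undersides are the lugs that rest on the collar.
- lower_a: Lower tub of stack a: round grey tub, 148 mm across, loaded, about 4 kg, loose on the table; it begins to twist if an ear of the upper tub is pushed at some 12 N against a stop. Origin: centre of its underside; z up, ears like the upper tub's at +y and -y. The smooth black collar on its mouth has its top 115 mm above the origin.
- lower_a_ear (a point): Middle of the upright tab of the +y ear of lower tub a: 90 mm from the tub's axis, 50 mm above the table; axes as the tub's. The tab reaches from 30 to 70 mm above the table.
- lower_a_mouth (a point): Centre of lower tub a's collar, at its top; axes as the tub's. Collar: bore 121, outside 149 mm. Two seats 40 mm wide, 8 mm deep, lie near the +x and -x sides, two slots 36 wide, 38 deep, near +y and -y. Hand-fitted (stiffly), all four sit turned together by up to 0.17 rad either way, which no pose shows. The seats' end walls stop the lugs.
- upper_b_center (a point): Upper tub of stack b: round open grey tub, 126 mm across the rim, 75 mm high, 0.36 to 0.63 kg plus a loose thing in it. Point on its axis, half-way up; z up, ears at +y and -y. Its foot hangs in the collar with 2 mm play, so it turns in place. Height of this point above lower_b: 122.5 mm resting on the collar top, 114.5 stacked in the seats, about 84.5 nested.
- upper_b_ear (a point): Middle of the +y ear's upright tab on upper tub b, 90 mm from the tub's axis; axes as the tub's; the -y ear is its mirror image. The tab is 24 mm wide, 16 mm thick radially and 40 mm high (20 mm above and below this point); a 30 mm wide, 12 mm thick arm joins it to the tub at its foot. The arms' undersides are the lugs that rest on the collar.
- lower_b: Lower tub of stack b: round grey tub, 148 mm across, loaded, about 4 kg, loose on the table; it begins to twist if an ear of the upper tub is pushed at some 12 N against a stop. Origin: centre of its underside; z up, ears like the upper tub's at +y and -y. The smooth black collar on its mouth has its top 115 mm above the origin.
- lower_b_ear (a point): Middle of the upright tab of the +y ear of lower tub b: 90 mm from the tub's axis, 50 mm above the table; axes as the tub's. The tab reaches from 30 to 70 mm above the table.
- lower_b_mouth (a point): Centre of lower tub b's collar, at its top; axes as the tub's. Collar: bore 121, outside 149 mm. Two seats 40 mm wide, 8 mm deep, lie near the +x and -x sides, two slots 36 wide, 38 deep, near +y and -y. Hand-fitted (stiffly), all four sit turned together by up to 0.17 rad either way, which no pose shows. The seats' end walls stop the lugs.
- pliers: Pair of red-handled pliers, 50x173x11 mm, lying on the table; a bystander, to be left alone. Origin: centre of its underside, long side along its y.
- screwdriver: Black screwdriver, 21x149x21 mm, lying on the table; a bystander, to be left alone. Origin: centre of its underside, long side along its y.

How it is judged:
By the outcome, as a careful person would: the job done as asked, in the order asked, and still so for the second after the job is handed in, with the robot touching nothing.
It also fails if it takes over 48 s, if anything falls off the work surface, if the arm or the gripper's body presses on something with over 40 N, if the wrist force passes 120 N, or if a joint passes its speed limit or range.

## Working session

There is one attempt and no reset: what is moved stays moved. The work goes in short steps, Python scripts to look and compute and a tool call to move; the robot and the scene stay as the last step left them, time stands still between calls to the robot, and variables do not carry over. Pictures are saved under pics/ and viewed, at most 10 in all, crops included, and the job is handed in when it is done.

Besides the shell and the picture viewer there is one more tool, called after "Emit:" as name(argument=value, ...), one argument or row to a line, values as JSON. jog_arm: Moves the arm, as the interface text tells. Its arguments: {"type":"object","properties":{"plan":{"type":"array"},"claw":{"type":"number"},"force":{"type":"number"}},"required":["plan"]}

```bash
mkdir -p pics; python3 - <<'E'
from cell import manip,camera,get_calibration
import cv2,numpy as np
s=manip.read_state();print(s)
for n in("top","scene"):
    p,d=camera(n);np.savez(f"{n}.npz",p=p,d=d);cv2.imwrite(f"pics/{n}0.png",p[:,:,::-1]);print(n,get_calibration(n))
E
```

```text
{'clock': 0.0, 'joints': array([-1.16761028e+00,  3.00465517e-01,  1.52156681e+00, -4.40847264e-06,
        1.32071952e+00, -6.66075636e-02]), 'qd': array([ 0.00087465, -0.00089987, -0.0004641 ,  0.00092558, -0.00056428,
        0.00081005]), 'effort': array([-1.04443534e-03, -5.31805229e+01, -3.52738488e+01,  7.07819802e-02,
        2.43476004e-02, -5.79041625e-05]), 'eef_pos': array([ 248.87569628, -490.175772  ,  204.89543846]), 'eef_rot': array([-3.14043575e+00, -7.28932534e-05,  4.69794663e-01]), 'wrist_force': array([ 0.37753516, -0.099577  ,  0.65156497]), 'moment': array([0.0113152 , 0.01921231, 0.02289896]), 'finger_force': 0.0, 'finger_gap': 93.80808502852658}
top {'fx': 399.6360989557649, 'fy': 399.6360989557649, 'cx': 310.7226505242197, 'cy': 196.03720411968422, 'origin': array([ 386.41663123,  -57.2262695 , 1174.23605639]), 'attitude': array([-3.03166878,  0.01288717, -1.60150609])}
scene {'fx': 408.1314070854546, 'fy': 408.1314070854546, 'cx': 323.15807810532056, 'cy': 191.5767899437119, 'origin': array([ 28.63687564, 819.53695187, 552.0361867 ]), 'attitude': array([-1.99891666, -0.00941759, -2.66307608])}
```

View pics/top0.png

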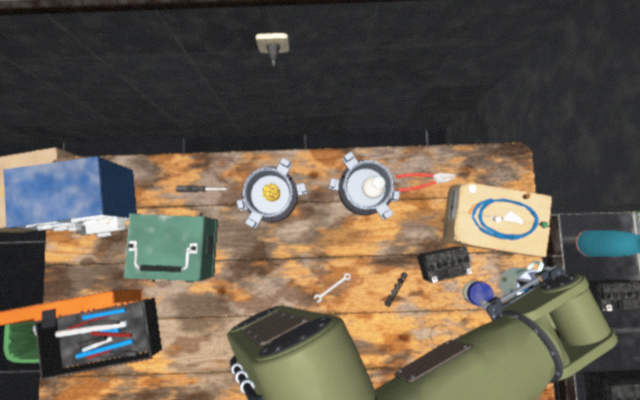

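View pics/scene0.png

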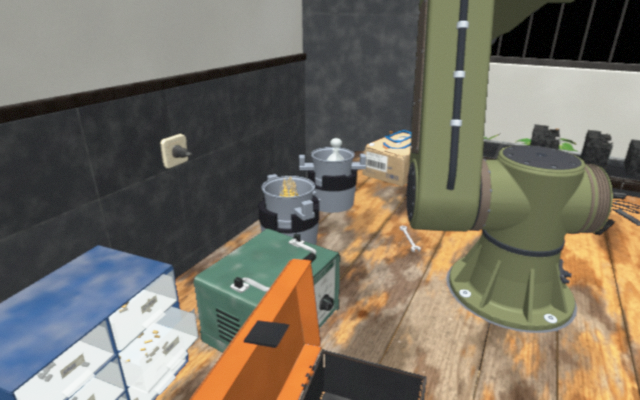

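The top view shows two stacks, at about (270,192) and (368,187). The screwdriver lies left at (200,188) and the pliers right at (425,180). I'll enlarge the top view and build the point cloud.

```bash
cat > h.py <<'E'
import numpy as np,cv2
from cell import manip,camera,get_calibration
from scipy.spatial.transform import Rotation as Ro
def cloud(c,d):
    v,u=np.mgrid[:400,:640]
    P=np.stack([(u-c['cx'])/c['fx']*d,(v-c['cy'])/c['fy']*d,d],-1)
    return P@Ro.from_euler('xyz',c['attitude']).as_matrix().T+c['origin']
E
python3 - <<'E'
from h import *
z=np.load('top.npz');c=get_calibration('top');W=cloud(c,z['d'].astype(float))
crop=z['p'][140:240,220:410,::-1];h=np.clip(W[140:240,220:410,2],0,230)
hm=cv2.applyColorMap((h/230*255).astype(np.uint8),cv2.COLORMAP_JET)
o=np.vstack([cv2.resize(x,None,fx=3,fy=3,interpolation=cv2.INTER_NEAREST) for x in(crop,hm)])
cv2.imwrite('pics/crop.png',o)
for u0,v0 in((270,192),(368,187)):
    print('stack',u0,'table z',np.median(W[205:215,310:330,2]))
    sub=W[v0-50:v0+50,u0-55:u0+55].reshape(-1,3)
    for lo,hi in((40,85),(100,125),(125,150),(150,175),(175,215)):
        m=(sub[:,2]>lo)&(sub[:,2]<hi);print(lo,hi,m.sum(),sub[m].mean(0).round(0),sub[m].min(0).round(),sub[m].max(0).round())
E
```

```text
stack 270 table z -0.34167010086434857
40 85 240 [513.  47.  66.] [439. -33.  40.] [556. 159.  84.]
100 125 536 [499.  53. 113.] [426.  -8. 100.] [587. 137. 125.]
125 150 576 [519.  69. 136.] [423.   3. 125.] [591. 121. 150.]
150 175 566 [516.  66. 157.] [425.   2. 150.] [601. 126. 175.]
175 215 5 [520.  59. 178.] [513.  54. 175.] [529.  64. 181.]
stack 368 table z -0.34167010086434857
40 85 244 [ 523. -173.   66.] [ 450. -292.   40.] [558. -99.  85.]
100 125 555 [ 509. -186.  114.] [ 436. -270.  100.] [ 601. -123.  125.]
125 150 619 [ 527. -206.  136.] [ 433. -253.  125.] [ 601. -134.  150.]
150 175 527 [ 526. -199.  156.] [ 437. -257.  150.] [ 611. -133.  164.]
175 215 146 [ 522. -214.  196.] [ 507. -231.  186.] [ 538. -198.  202.]
```

View pics/crop.png

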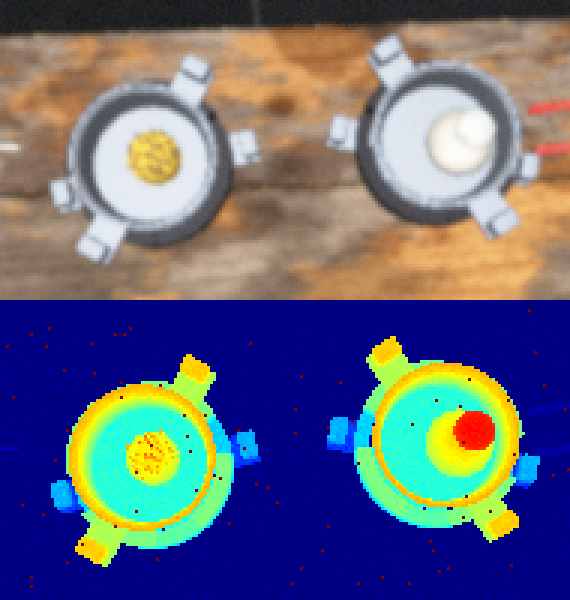

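The crop shows both stacks with the upper ears (orange in the height map) and the lower ears (blue) clearly separated. Next I'll measure centres and angles.

```bash
cat >> h.py <<'E'
from scipy.optimize import least_squares
def stacks(W):
    out=[]
    for cx,cy in((508,62),(518,-194)):
        P=W.reshape(-1,3);P=P[np.hypot(P[:,0]-cx,P[:,1]-cy)<125]
        col=P[(P[:,2]>109)&(P[:,2]<120)]
        rim=P[(P[:,2]>150)&(P[:,2]<168)&(np.abs(np.hypot(P[:,0]-cx,P[:,1]-cy)-60)<14)]
        f=least_squares(lambda q:np.hypot(rim[:,0]-q[0],rim[:,1]-q[1])-q[2],[cx,cy,60],loss='soft_l1')
        r=np.hypot(P[:,0]-f.x[0],P[:,1]-f.x[1])
        print('rim c,r',f.x.round(1),'z',np.percentile(rim[:,2],[50,90]).round(1))
        for nm,lo,hi in(('up',145,170),('low',60,76)):
            E=P[(P[:,2]>lo)&(P[:,2]<hi)&(r>78)&(r<107)]
            for k in range(2):
                pass
            lab=cv2.kmeans(E[:,:2].astype(np.float32),2,None,(3,50,.1),5,cv2.KMEANS_PP_CENTERS)[1].ravel()
            ms=[np.median(E[lab==k],0) for k in(0,1)]
            ms.sort(key=lambda m:-m[0])
            dd=ms[0]-ms[1];print(nm,[m.round(1).tolist() for m in ms],'n',[(lab==k).sum() for k in(0,1)],'mid',((ms[0]+ms[1])/2)[:2].round(1),'len',np.hypot(*dd[:2]).round(1),'dir deg',np.degrees(np.arctan2(dd[1],dd[0])).round(1))
E
python3 - <<'E'
from h import *
z=np.load('top.npz');stacks(cloud(get_calibration('top'),z['d'].astype(float)))
E
```

```text
rim c,r [512.9  64.2  59.7] z [157.1 161.2]
up [[589.5, 18.8, 154.1], [435.2, 109.4, 154.3]] n [np.int64(60), np.int64(60)] mid [512.3  64.1] len 178.9 dir deg -30.4
low [[533.5, -23.2, 69.2], [492.8, 150.7, 69.8]] n [np.int64(51), np.int64(50)] mid [513.1  63.7] len 178.6 dir deg -76.8
rim c,r [ 523.5 -195.6   59.6] z [156.7 161.1]
up [[600.2, -148.6, 154.0], [446.9, -242.7, 154.5]] n [np.int64(60), np.int64(62)] mid [ 523.5 -195.6] len 179.8 dir deg 31.5
low [[543.3, -107.5, 69.5], [502.0, -282.7, 69.1]] n [np.int64(55), np.int64(51)] mid [ 522.6 -195.1] len 180.0 dir deg 76.7
```

Emit:
jog_arm(
  plan=[0.03,0.03,0,0,0,1,0.06,0.06,0,0,0,2,0.093,0.091,0,0,0,3,0.125,0.122,0,0,0,4,0.157,0.153,0,0,0,4.6,0.188,0.183,0,0,0,4.6,0.217,0.2127,0,0,0,4.6,0.217,0.2127,-0.035,0,0,4.6,0.217,0.2127,-0.073,0,0,4.6,0.217,0.2127,-0.073,0,0,4.6,0.217,0.2127,-0.073,0,0,4.6],
  claw=0,
)

```text
clock: 1.2
eef_pos: [466.0, -277.9, 133.1]
eef_rot: [-3.141, 0.0, 0.55]
wrist_force: [-0.4, 1.1, 1.9]
finger_gap: 9.6
finger_force: 0.0
```

```bash
cat >> h.py <<'E'
def arc(C,T0,steps):  # shifts in m from T0 for rotation deg about C
    C=np.array(C);T0=np.array(T0)
    for a in steps:
        r=np.radians(a);v=T0-C
        p=C+[v[0]*np.cos(r)-v[1]*np.sin(r),v[0]*np.sin(r)+v[1]*np.cos(r)]-T0
        print(a,(p/1000).round(4).tolist())
E
python3 - <<'E'
from h import *
s=manip.read_state();print(s['clock'],s['eef_pos'].round(1),s['eef_rot'].round(3),s['wrist_force'].round(2),s['finger_gap'])
p,d=camera('top');cv2.imwrite('pics/t1.png',cv2.resize(p[120:260,200:450,::-1],None,fx=3,fy=3))
stacks(cloud(get_calibration('top'),d.astype(float)))
arc((523.3,-195.5),s['eef_pos'][:2],-np.arange(2,50,2.))
E
```

```text
1.2 [ 466.  -277.9  133.1] [-3.141  0.     0.55 ] [-0.41  1.08  1.86] 9.566627213041086
rim c,r [512.9  64.1  59.7] z [156.5 161.2]
up [[589.8, 18.9, 154.1], [435.3, 109.6, 154.4]] n [np.int64(59), np.int64(59)] mid [512.5  64.3] len 179.3 dir deg -30.4
low [[532.6, -23.2, 69.2], [492.5, 150.6, 69.5]] n [np.int64(51), np.int64(52)] mid [512.5  63.7] len 178.4 dir deg -77.0
rim c,r [ 523.7 -195.6   59.6] z [156.8 161.2]
up [[603.0, -153.1, 154.3], [596.5, -143.5, 154.3]] n [np.int64(30), np.int64(30)] mid [ 599.8 -148.3] len 11.5 dir deg -55.8
low [[543.5, -107.3, 68.6], [512.3, -277.1, 60.7]] n [np.int64(51), np.int64(2)] mid [ 527.9 -192.2] len 172.7 dir deg 79.6
-2.0 [-0.0028, 0.002]
-4.0 [-0.0056, 0.0042]
-6.0 [-0.0083, 0.0064]
-8.0 [-0.0109, 0.0088]
-10.0 [-0.0134, 0.0112]
-12.0 [-0.0159, 0.0137]
-14.0 [-0.0182, 0.0163]
-16.0 [-0.0205, 0.019]
-18.0 [-0.0227, 0.0217]
-20.0 [-0.0247, 0.0246]
-22.0 [-0.0267, 0.0275]
-24.0 [-0.0286, 0.0304]
-26.0 [-0.0303, 0.0335]
-28.0 [-0.032, 0.0365]
-30.0 [-0.0335, 0.0397]
-32.0 [-0.0349, 0.0429]
-34.0 [-0.0363, 0.0461]
-36.0 [-0.0375, 0.0494]
-38.0 [-0.0386, 0.0527]
-40.0 [-0.0395, 0.0561]
-42.0 [-0.0404, 0.0595]
-44.0 [-0.0411, 0.0629]
-46.0 [-0.0418, 0.0664]
-48.0 [-0.0423, 0.0698]
```

View pics/t1.png

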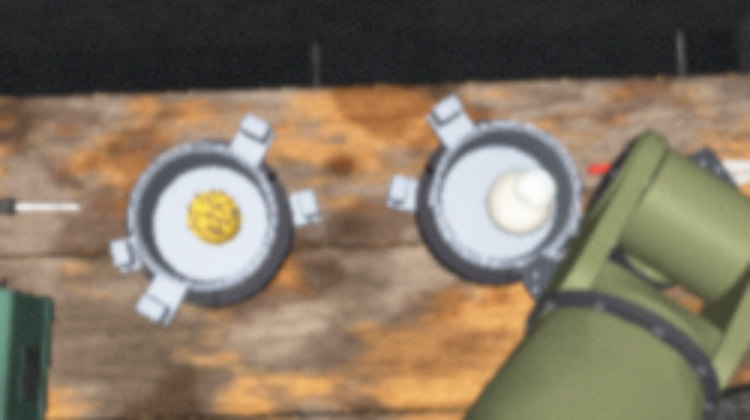

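The view is clear: the far ear of stack b, at about (447,120), stays visible for monitoring. I'll sweep to −24° first.

Emit:
jog_arm(
  plan=[-0.0028,0.002,0,0,0,-2,-0.0056,0.0042,0,0,0,-4,-0.0083,0.0064,0,0,0,-6,-0.0109,0.0088,0,0,0,-8,-0.0134,0.0112,0,0,0,-10,-0.0159,0.0137,0,0,0,-12,-0.0182,0.0163,0,0,0,-14,-0.0205,0.019,0,0,0,-16,-0.0227,0.0217,0,0,0,-18,-0.0247,0.0246,0,0,0,-20,-0.0267,0.0275,0,0,0,-22,-0.0286,0.0304,0,0,0,-24],
)

```text
clock: 2.45
eef_pos: [438.0, -248.2, 134.8]
eef_rot: [3.139, -0.003, 0.129]
wrist_force: [-0.0, -1.8, 0.2]
finger_gap: 0.5
finger_force: 0.9
```

```bash
cat >> h.py <<'E'
def far(cx,cy,lo=130):  # far ear + rim of the stack at cx,cy
    s=manip.read_state();print(s['clock'],s['eef_pos'].round(1),s['eef_rot'].round(3),'F',s['wrist_force'].round(1),'gap',round(s['finger_gap'],1))
    p,d=camera('top');W=cloud(get_calibration('top'),d.astype(float)).reshape(-1,3)
    r=np.hypot(W[:,0]-cx,W[:,1]-cy)
    E=W[(W[:,2]>lo)&(W[:,2]<170)&(r>80)&(r<104)&(W[:,0]>cx+20)];m=np.median(E,0)
    L=W[(W[:,2]>60)&(W[:,2]<76)&(r>80)&(r<104)];
    L=L[(L[:,1]-cy)*np.sign(-cy)<0] if cy>0 else L[L[:,1]>cy]
    l=np.median(L,0)
    rim=W[(r>56)&(r<64)&(W[:,2]>140)&(W[:,2]<170)]
    print('far ear',m.round(1),len(E),'deg',np.degrees(np.arctan2(m[1]-cy,m[0]-cx)).round(1),'top z',np.percentile(E[:,2],[50,85]).round(1),'low ear',l.round(1),len(L),
      'rim z 90% far/near/left/right',[np.percentile(rim[k,2],90).round(1) if k.sum()>5 else None for k in(rim[:,0]>cx+40,rim[:,0]<cx-40,rim[:,1]>cy+40,rim[:,1]<cy-40)])
E
python3 - <<'E'
from h import *
far(523.5,-195.5)
s=manip.read_state();arc((523.3,-195.5),s['eef_pos'][:2],-np.arange(1,25,1.))
E
```

```text
2.45 [ 438.  -248.2  134.8] [ 3.139e+00 -3.000e-03  1.290e-01] F [-0.  -1.8  0.2] gap 0.5
far ear [ 605.3 -165.6  153.9] 73 deg 20.0 top z [153.9 155.9] low ear [ 543.4 -107.4   69.3] 52 rim z 90% far/near/left/right [np.float64(161.3), np.float64(160.7), np.float64(160.8), np.float64(161.7)]
-1.0 [-0.0009, 0.0015]
-2.0 [-0.0018, 0.003]
-3.0 [-0.0026, 0.0045]
-4.0 [-0.0034, 0.0061]
-5.0 [-0.0042, 0.0076]
-6.0 [-0.005, 0.0092]
-7.0 [-0.0057, 0.0108]
-8.0 [-0.0065, 0.0124]
-9.0 [-0.0071, 0.014]
-10.0 [-0.0078, 0.0156]
-11.0 [-0.0084, 0.0173]
-12.0 [-0.009, 0.0189]
-13.0 [-0.0096, 0.0206]
-14.0 [-0.0101, 0.0222]
-15.0 [-0.0106, 0.0239]
-16.0 [-0.0111, 0.0256]
-17.0 [-0.0116, 0.0273]
-18.0 [-0.012, 0.029]
-19.0 [-0.0124, 0.0307]
-20.0 [-0.0128, 0.0324]
-21.0 [-0.0131, 0.0341]
-22.0 [-0.0134, 0.0358]
-23.0 [-0.0137, 0.0375]
-24.0 [-0.0139, 0.0393]
```

Emit:
jog_arm(
  plan=[-0.0018,0.003,-0.001,0,0,-2,-0.0034,0.0061,-0.002,0,0,-4,-0.005,0.0092,-0.002,0,0,-6,-0.0065,0.0124,-0.002,0,0,-8,-0.0078,0.0156,-0.002,0,0,-10,-0.009,0.0189,-0.002,0,0,-12,-0.0101,0.0222,-0.002,0,0,-14,-0.0111,0.0256,-0.002,0,0,-16,-0.0111,0.0256,-0.002,0,0,-16],
)

```text
clock: 3.4
eef_pos: [426.9, -222.2, 132.2]
eef_rot: [3.14, -0.003, -0.148]
wrist_force: [-0.4, -1.0, -0.1]
finger_gap: 0.2
finger_force: 0.2
```

```bash
python3 - <<'E'
from h import *
far(523.5,-195.5)
s=manip.read_state();arc((523.3,-195.5),s['eef_pos'][:2],-np.arange(1,7,1.))
E
```

```text
3.4 [ 426.9 -222.2  132.2] [ 3.14e+00 -3.00e-03 -1.48e-01] F [-0.4 -1.  -0.1] gap 0.2
far ear [ 610.9 -189.6  153.9] 72 deg 3.9 top z [153.9 156.5] low ear [ 543.4 -107.5   69.6] 51 rim z 90% far/near/left/right [np.float64(161.0), None, np.float64(159.9), np.float64(162.3)]
-1.0 [-0.0005, 0.0017]
-2.0 [-0.0009, 0.0034]
-3.0 [-0.0013, 0.0051]
-4.0 [-0.0016, 0.0068]
-5.0 [-0.002, 0.0085]
-6.0 [-0.0023, 0.0102]
```

Emit:
jog_arm(
  plan=[-0.0005,0.0017,0,0,0,-1,-0.0009,0.0034,0,0,0,-2,-0.0013,0.0051,0,0,0,-3,-0.0016,0.0068,0,0,0,-4,-0.0016,0.0068,0,0,0,-4],
)

```text
clock: 3.95
eef_pos: [424.6, -214.7, 130.4]
eef_rot: [-3.141, 0.0, -0.219]
wrist_force: [-0.2, -1.4, 1.2]
finger_gap: 0.5
finger_force: 0.6
```

```bash
python3 - <<'E'
from h import *
far(523.5,-195.5)
s=manip.read_state();arc((523.3,-195.5),s['eef_pos'][:2],-np.arange(1,7,1.))
E
```

```text
3.95 [ 424.6 -214.7  130.4] [-3.141  0.    -0.219] F [-0.2 -1.4  1.2] gap 0.5
far ear [ 610.1 -195.9  154.7] 79 deg -0.3 top z [154.7 157.2] low ear [ 543.8 -107.3   69.7] 50 rim z 90% far/near/left/right [np.float64(161.8), None, np.float64(157.3), np.float64(164.4)]
-1.0 [-0.0003, 0.0017]
-2.0 [-0.0006, 0.0035]
-3.0 [-0.0009, 0.0052]
-4.0 [-0.0011, 0.0069]
-5.0 [-0.0013, 0.0087]
-6.0 [-0.0015, 0.0104]
```

The tub is tilting about its ear axis. I'll back off slightly and push lower down.

Emit:
jog_arm(
  plan=[0.0009,-0.0052,0,0,0,3,0.0009,-0.0052,-0.01,0,0,3,0.0009,-0.0052,-0.01,0,0,3,0.0005,-0.0034,-0.01,0,0,2,0,0,-0.01,0,0,0,-0.0003,0.0017,-0.01,0,0,-1,-0.0006,0.0035,-0.01,0,0,-2,-0.0009,0.0052,-0.01,0,0,-3,-0.0009,0.0052,-0.01,0,0,-3],
)

```text
clock: 4.9
eef_pos: [423.8, -209.5, 120.5]
eef_rot: [-3.142, 0.0, -0.271]
wrist_force: [-0.1, -0.4, -0.5]
finger_gap: 0.3
finger_force: 0.2
```

```bash
python3 - <<'E'
from h import *
far(523.5,-195.5)
s=manip.read_state();arc((523.3,-195.5),s['eef_pos'][:2],-np.arange(1,7,1.))
E
```

```text
4.9 [ 423.8 -209.5  120.5] [-3.142  0.    -0.271] F [-0.1 -0.4 -0.5] gap 0.3
far ear [ 610.1 -201.5  154. ] 74 deg -4.0 top z [154.  156.4] low ear [ 543.3 -107.4   69.6] 51 rim z 90% far/near/left/right [np.float64(161.2), None, np.float64(160.4), np.float64(161.6)]
-1.0 [-0.0002, 0.0017]
-2.0 [-0.0004, 0.0035]
-3.0 [-0.0006, 0.0052]
-4.0 [-0.0007, 0.007]
-5.0 [-0.0008, 0.0087]
-6.0 [-0.0009, 0.0105]
```

Level again, at −4°. I'll keep pushing at this height.

Emit:
jog_arm(
  plan=[-0.0002,0.0017,0,0,0,-1,-0.0004,0.0035,0,0,0,-2,-0.0006,0.0052,0,0,0,-3,-0.0007,0.007,0,0,0,-4,-0.0007,0.007,0,0,0,-4],
)

```text
clock: 5.45
eef_pos: [423.1, -202.4, 120.5]
eef_rot: [-3.141, -0.0, -0.341]
wrist_force: [-0.4, 0.5, -0.4]
finger_gap: 0.4
finger_force: 0.0
```

```bash
python3 - <<'E'
from h import *
far(523.5,-195.5)
s=manip.read_state();arc((523.3,-195.5),s['eef_pos'][:2],-np.arange(1,7,1.))
E
```

```text
5.45 [ 423.1 -202.4  120.5] [-3.141 -0.    -0.341] F [-0.4  0.5 -0.4] gap 0.4
far ear [ 610.6 -213.   145.5] 65 deg -11.4 top z [145.5 147.8] low ear [ 543.3 -107.5   68.8] 50 rim z 90% far/near/left/right [np.float64(153.0), None, np.float64(153.0), np.float64(153.1)]
-1.0 [-0.0001, 0.0017]
-2.0 [-0.0002, 0.0035]
-3.0 [-0.0002, 0.0053]
-4.0 [-0.0002, 0.007]
-5.0 [-0.0002, 0.0088]
-6.0 [-0.0002, 0.0105]
```

Stack b has dropped 8 mm and is level. Now a gentle push to feel the stop.

Emit:
jog_arm(
  plan=[-0.0001,0.0017,0,0,0,-1,-0.0002,0.0035,0,0,0,-2,-0.0002,0.0053,0,0,0,-3,-0.0002,0.0062,0,0,0,-3.5,-0.0002,0.0062,0,0,0,-3.5],
)

```text
clock: 6.0
eef_pos: [422.9, -196.4, 120.5]
eef_rot: [3.142, -0.0, -0.401]
wrist_force: [-0.1, -0.6, 0.2]
finger_gap: 0.5
finger_force: 0.6
```

```bash
python3 - <<'E'
from h import *
far(523.5,-195.5)
E
```

```text
6.0 [ 422.9 -196.4  120.5] [ 3.142 -0.    -0.401] F [-0.1 -0.6  0.2] gap 0.5
far ear [ 609.9 -213.9  145.9] 63 deg -12.0 top z [145.9 147.9] low ear [ 543.3 -107.5   68.9] 52 rim z 90% far/near/left/right [np.float64(152.6), None, np.float64(152.8), np.float64(153.3)]
```

Contact. A few small steps more.

Emit:
jog_arm(
  plan=[0,0.0004,0,0,0,0,0,0.0008,0,0,0,0,0,0.0012,0,0,0,0,0,0.0012,0,0,0,0],
)

```text
clock: 6.45
eef_pos: [422.9, -195.5, 120.5]
eef_rot: [3.141, -0.0, -0.401]
wrist_force: [-3.1, -3.7, 1.1]
finger_gap: 0.5
finger_force: 2.3
```

Emit:
jog_arm(
  plan=[0,0.0004,0,0,0,0,0,0.0008,0,0,0,0,0,0.0008,0,0,0,0],
)

```text
clock: 6.75
eef_pos: [422.8, -194.7, 120.5]
eef_rot: [3.141, 0.0, -0.401]
wrist_force: [-2.9, -4.5, 3.0]
finger_gap: 0.4
finger_force: 2.9
```

```bash
python3 - <<'E'
from h import *
far(523.5,-195.5)
E
```

```text
6.75 [ 422.8 -194.7  120.5] [ 3.141  0.    -0.401] F [-2.9 -4.5  3. ] gap 0.4
far ear [ 607.9 -216.5  146.3] 68 deg -14.0 top z [146.3 148.2] low ear [ 543.6 -107.4   69.4] 52 rim z 90% far/near/left/right [np.float64(153.3), None, np.float64(152.8), np.float64(153.4)]
```

Stopped at 5 N, with the lower tub unmoved. I'll retract and go to the left stack.

Emit:
jog_arm(
  plan=[0,-0.015,0,0,0,0,0,-0.018,0.03,0,0,0,0,-0.018,0.072,0,0,0,0,0.02,0.072,0,0,0,0,0.06,0.072,0,0,-2,0,0.1,0.072,0,0,-4,0,0.14,0.072,0,0,-6,0,0.18,0.072,0,0,-7.4,0,0.22,0.072,0,0,-7.4,0,0.26,0.072,0,0,-7.4,0.01,0.3,0.072,0,0,-7.4,0.0306,0.3395,0.072,0,0,-7.4,0.0306,0.3395,0.072,0,0,-7.4,0.0306,0.3395,0.04,0,0,-7.4,0.0306,0.3395,0,0,0,-7.4,0.0306,0.3395,0,0,0,-7.4,0.0306,0.3395,0,0,0,-7.4],
)

```text
clock: 8.5
eef_pos: [453.7, 144.4, 121.2]
eef_rot: [3.141, 0.001, -0.531]
wrist_force: [1.0, -0.1, 0.1]
finger_gap: 0.6
finger_force: 0.0
```

```bash
python3 - <<'E'
from h import *
far(512.6,64.1);far(523.5,-195.5)
s=manip.read_state();arc((512.6,64.1),s['eef_pos'][:2],np.arange(2,41,2.))
E
```

```text
8.5 [453.7 144.4 121.2] [ 3.141e+00  1.000e-03 -5.310e-01] F [ 1.  -0.1  0.1] gap 0.6
far ear [588.1  16.8 154.5] 69 deg -32.1 top z [154.5 156. ] low ear [nan nan nan] 0 rim z 90% far/near/left/right [np.float64(160.5), np.float64(161.1), np.float64(160.5), np.float64(161.3)]
8.55 [454.3 144.7 122.1] [-3.14e+00 -1.00e-03 -5.31e-01] F [0.5 0.5 0.4] gap 0.3
far ear [ 608.5 -216.4  146. ] 66 deg -13.8 top z [146.  148.5] low ear [ 543.2 -107.5   69. ] 51 rim z 90% far/near/left/right [np.float64(153.3), np.float64(153.2), np.float64(152.4), np.float64(153.0)]
2.0 [-0.0028, -0.0021]
4.0 [-0.0055, -0.0043]
6.0 [-0.0081, -0.0065]
8.0 [-0.0107, -0.0089]
10.0 [-0.0131, -0.0113]
12.0 [-0.0155, -0.0139]
14.0 [-0.0178, -0.0165]
16.0 [-0.02, -0.0192]
18.0 [-0.0221, -0.0219]
20.0 [-0.0241, -0.0248]
22.0 [-0.026, -0.0277]
24.0 [-0.0278, -0.0306]
26.0 [-0.0295, -0.0337]
28.0 [-0.0311, -0.0367]
30.0 [-0.0326, -0.0399]
32.0 [-0.0339, -0.0431]
34.0 [-0.0352, -0.0463]
36.0 [-0.0363, -0.0496]
38.0 [-0.0374, -0.0529]
40.0 [-0.0383, -0.0563]
  return _methods._mean(a, axis=axis, dtype=dtype,
  ret = um.true_divide(
```

Emit:
jog_arm(
  plan=[-0.0028,-0.0021,0,0,0,2,-0.0055,-0.0043,0,0,0,4,-0.0081,-0.0065,0,0,0,6,-0.0107,-0.0089,0,0,0,8,-0.0131,-0.0113,0,0,0,10,-0.0155,-0.0139,0,0,0,12,-0.0178,-0.0165,0,0,0,14,-0.02,-0.0192,0,0,0,16,-0.0221,-0.0219,0,0,0,18,-0.0241,-0.0248,0,0,0,20,-0.026,-0.0277,0,0,0,22,-0.0278,-0.0306,0,0,0,24,-0.0295,-0.0337,0,0,0,26,-0.0311,-0.0367,0,0,0,28,-0.0326,-0.0399,0,0,0,30,-0.0339,-0.0431,0,0,0,32,-0.0339,-0.0431,0,0,0,32],
)

```text
clock: 10.3
eef_pos: [420.3, 101.8, 122.1]
eef_rot: [-3.141, -0.003, 0.028]
wrist_force: [0.6, 0.7, 0.5]
finger_gap: 0.7
finger_force: 0.3
```

```bash
sed -i 's/L=L\[(L\[:,1\]-cy)\*np.sign(-cy)<0\]/L=L[L[:,1]<cy]/' h.py; python3 - <<'E'
from h import *
far(512.6,64.1)
s=manip.read_state();arc((512.6,64.1),s['eef_pos'][:2],np.arange(1,11,1.))
E
```

```text
10.3 [420.3 101.8 122.1] [-3.141e+00 -3.000e-03  2.800e-02] F [0.6 0.7 0.5] gap 0.7
far ear [599.   47.1 153.6] 73 deg -11.2 top z [153.6 155.9] low ear [532.1 -23.2  69.1] 50 rim z 90% far/near/left/right [np.float64(161.0), np.float64(160.2), np.float64(161.3), np.float64(162.0)]
1.0 [-0.0006, -0.0016]
2.0 [-0.0013, -0.0032]
3.0 [-0.0019, -0.0049]
4.0 [-0.0024, -0.0065]
5.0 [-0.0029, -0.0082]
6.0 [-0.0034, -0.0099]
7.0 [-0.0039, -0.0115]
8.0 [-0.0044, -0.0132]
9.0 [-0.0048, -0.0149]
10.0 [-0.0052, -0.0166]
```

Emit:
jog_arm(
  plan=[-0.0013,-0.0032,0,0,0,2,-0.0024,-0.0065,0,0,0,4,-0.0034,-0.0099,0,0,0,6,-0.0044,-0.0132,0,0,0,8,-0.0044,-0.0132,0,0,0,8],
)

```text
clock: 10.85
eef_pos: [415.6, 88.7, 121.3]
eef_rot: [-3.142, -0.002, 0.167]
wrist_force: [-0.2, 0.8, -0.1]
finger_gap: 0.6
finger_force: 0.3
```

```bash
python3 - <<'E'
from h import *
far(512.6,64.1)
s=manip.read_state();arc((512.6,64.1),s['eef_pos'][:2],np.arange(1,7,1.))
E
```

```text
10.85 [415.6  88.7 121.3] [-3.142e+00 -2.000e-03  1.670e-01] F [-0.2  0.8 -0.1] gap 0.6
far ear [599.8  59.4 153.6] 67 deg -3.1 top z [153.6 155.9] low ear [532.3 -23.1  68.8] 51 rim z 90% far/near/left/right [np.float64(160.9), None, np.float64(161.5), np.float64(160.7)]
1.0 [-0.0004, -0.0017]
2.0 [-0.0008, -0.0034]
3.0 [-0.0012, -0.0051]
4.0 [-0.0015, -0.0068]
5.0 [-0.0018, -0.0086]
6.0 [-0.002, -0.0103]
```

Emit:
jog_arm(
  plan=[-0.0004,-0.0017,0,0,0,1,-0.0008,-0.0034,0,0,0,2,-0.0012,-0.0051,0,0,0,3,-0.0015,-0.0068,0,0,0,4,-0.0015,-0.0068,0,0,0,4],
)

```text
clock: 11.4
eef_pos: [413.6, 81.7, 120.4]
eef_rot: [3.141, 0.0, 0.238]
wrist_force: [-0.2, 2.3, 1.6]
finger_gap: 0.5
finger_force: 0.8
```

```bash
python3 - <<'E'
from h import *
far(512.6,64.1)
s=manip.read_state();arc((512.6,64.1),s['eef_pos'][:2],np.arange(1,7,1.))
E
```

```text
11.4 [413.6  81.7 120.4] [3.141 0.    0.238] F [-0.2  2.3  1.6] gap 0.5
far ear [599.9  65.  153.8] 70 deg 0.6 top z [153.8 156.3] low ear [532.3 -23.1  69.3] 50 rim z 90% far/near/left/right [np.float64(160.8), None, np.float64(161.3), np.float64(159.6)]
1.0 [-0.0003, -0.0017]
2.0 [-0.0006, -0.0035]
3.0 [-0.0008, -0.0052]
4.0 [-0.001, -0.0069]
5.0 [-0.0012, -0.0087]
6.0 [-0.0013, -0.0104]
```

Emit:
jog_arm(
  plan=[-0.0003,-0.0017,0,0,0,1,-0.0006,-0.0035,0,0,0,2,-0.0008,-0.0052,0,0,0,3,-0.001,-0.0069,0,0,0,4,-0.001,-0.0069,0,0,0,4],
)

```text
clock: 11.95
eef_pos: [412.6, 74.7, 120.4]
eef_rot: [3.142, 0.0, 0.308]
wrist_force: [-0.6, 1.6, 0.4]
finger_gap: 0.1
finger_force: 0.7
```

```bash
python3 - <<'E'
from h import *
far(512.6,64.1)
s=manip.read_state();arc((512.6,64.1),s['eef_pos'][:2],np.arange(1,7,1.))
E
```

```text
11.95 [412.6  74.7 120.4] [3.142 0.    0.308] F [-0.6  1.6  0.4] gap 0.1
far ear [599.7  70.7 153.5] 72 deg 4.3 top z [153.5 156. ] low ear [532.4 -23.2  69.1] 51 rim z 90% far/near/left/right [np.float64(160.7), None, np.float64(162.7), np.float64(159.7)]
1.0 [-0.0002, -0.0017]
2.0 [-0.0003, -0.0035]
3.0 [-0.0004, -0.0052]
4.0 [-0.0005, -0.007]
5.0 [-0.0006, -0.0088]
6.0 [-0.0006, -0.0105]
```

Emit:
jog_arm(
  plan=[-0.0002,-0.0017,0,0,0,1,-0.0003,-0.0035,0,0,0,2,-0.0004,-0.0052,0,0,0,3,-0.0005,-0.007,0,0,0,4,-0.0005,-0.007,0,0,0,4],
)

```text
clock: 12.5
eef_pos: [412.1, 67.7, 120.4]
eef_rot: [3.142, 0.0, 0.378]
wrist_force: [-0.3, 0.2, -1.2]
finger_gap: 0.1
finger_force: 0.6
```

```bash
python3 - <<'E'
from h import *
far(512.6,64.1)
s=manip.read_state();arc((512.6,64.1),s['eef_pos'][:2],np.arange(1,7,1.))
E
```

```text
12.5 [412.1  67.7 120.4] [3.142 0.    0.378] F [-0.3  0.2 -1.2] gap 0.1
far ear [599.   76.8 153.3] 74 deg 8.4 top z [153.3 156.3] low ear [533.5 -23.1  68.6] 50 rim z 90% far/near/left/right [np.float64(160.3), None, np.float64(162.5), np.float64(158.4)]
1.0 [-0.0, -0.0018]
2.0 [-0.0001, -0.0035]
3.0 [-0.0001, -0.0053]
4.0 [-0.0, -0.007]
5.0 [0.0001, -0.0088]
6.0 [0.0002, -0.0105]
```

Emit:
jog_arm(
  plan=[0,-0.0018,0,0,0,1,0,-0.0035,0,0,0,2,0,-0.0053,0,0,0,3,0,-0.007,0,0,0,4,0,-0.007,0,0,0,4],
)

```text
clock: 13.05
eef_pos: [412.2, 60.7, 120.4]
eef_rot: [3.141, 0.0, 0.448]
wrist_force: [-1.2, 1.5, -0.4]
finger_gap: 0.8
finger_force: 0.5
```

```bash
python3 - <<'E'
from h import *
far(512.6,64.1)
s=manip.read_state();arc((512.6,64.1),s['eef_pos'][:2],np.arange(1,7,1.))
E
```

```text
13.05 [412.2  60.7 120.4] [3.141 0.    0.448] F [-1.2  1.5 -0.4] gap 0.8
far ear [597.4  83.6 154.1] 71 deg 13.0 top z [154.1 156.3] low ear [532.3 -23.1  69.4] 51 rim z 90% far/near/left/right [np.float64(160.3), None, np.float64(162.6), np.float64(159.0)]
1.0 [0.0001, -0.0018]
2.0 [0.0002, -0.0035]
3.0 [0.0003, -0.0052]
4.0 [0.0005, -0.007]
5.0 [0.0007, -0.0087]
6.0 [0.0009, -0.0105]
```

Emit:
jog_arm(
  plan=[0.0001,-0.0009,0,0,0,0.5,0.0001,-0.0018,0,0,0,1,0.0001,-0.0026,0,0,0,1.5,0.0002,-0.0035,0,0,0,2,0.0002,-0.0044,0,0,0,2.5,0.0003,-0.0052,0,0,0,3,0.0003,-0.0052,0,0,0,3],
)

```text
clock: 13.8
eef_pos: [412.7, 55.6, 120.6]
eef_rot: [3.141, -0.0, 0.5]
wrist_force: [0.1, 0.1, -0.6]
finger_gap: 0.5
finger_force: 0.3
```

```bash
python3 - <<'E'
from h import *
far(512.6,64.1)
s=manip.read_state();arc((512.6,64.1),s['eef_pos'][:2],np.arange(1,7,1.))
E
```

```text
13.8 [412.7  55.6 120.6] [ 3.141 -0.     0.5  ] F [ 0.1  0.1 -0.6] gap 0.5
far ear [593.6  91.1 153.5] 71 deg 18.4 top z [153.5 157.4] low ear [532.4 -23.2  69.2] 51 rim z 90% far/near/left/right [np.float64(160.1), np.float64(154.5), np.float64(157.4), np.float64(158.1)]
1.0 [0.0002, -0.0017]
2.0 [0.0004, -0.0035]
3.0 [0.0006, -0.0052]
4.0 [0.0008, -0.0069]
5.0 [0.0011, -0.0087]
6.0 [0.0014, -0.0104]
```

The near lug has dropped but the far one is still on the collar. I'll push on gently.

Emit:
jog_arm(
  plan=[0.0001,-0.0009,0,0,0,0.5,0.0002,-0.0017,0,0,0,1,0.0003,-0.0026,0,0,0,1.5,0.0004,-0.0035,0,0,0,2,0.0004,-0.0035,0,0,0,2],
)

```text
clock: 14.35
eef_pos: [413.0, 52.2, 120.5]
eef_rot: [3.142, -0.0, 0.535]
wrist_force: [-0.0, 1.6, -0.5]
finger_gap: 0.5
finger_force: 0.6
```

```bash
python3 - <<'E'
from h import *
far(512.6,64.1)
E
```

```text
14.35 [413.   52.2 120.5] [ 3.142 -0.     0.535] F [-0.   1.6 -0.5] gap 0.5
far ear [596.5  92.9 146.4] 65 deg 18.9 top z [146.4 148.4] low ear [532.4 -23.2  69.9] 51 rim z 90% far/near/left/right [np.float64(152.9), None, np.float64(152.6), np.float64(153.3)]
```

Both lugs are down and the tub is level. Now a gentle push to feel the stop.

Emit:
jog_arm(
  plan=[0.0001,-0.0005,0,0,0,0,0.0001,-0.001,0,0,0,0,0.0002,-0.0015,0,0,0,0,0.0002,-0.0015,0,0,0,0],
)

```text
clock: 14.8
eef_pos: [413.1, 50.8, 120.5]
eef_rot: [-3.142, -0.0, 0.534]
wrist_force: [-0.9, 1.4, 1.0]
finger_gap: 0.7
finger_force: 0.8
```

Emit:
jog_arm(
  plan=[0,-0.0004,0,0,0,0,0,-0.0008,0,0,0,0,0,-0.0008,0,0,0,0],
)

```text
clock: 15.1
eef_pos: [413.1, 50.0, 120.5]
eef_rot: [-3.142, -0.0, 0.534]
wrist_force: [-0.9, 1.3, 0.4]
finger_gap: 0.2
finger_force: 0.8
```

```bash
python3 - <<'E'
from h import *
far(512.6,64.1)
E
```

```text
15.1 [413.1  50.  120.5] [-3.142 -0.     0.534] F [-0.9  1.3  0.4] gap 0.2
far ear [594.9  95.2 146.1] 65 deg 20.7 top z [146.1 148. ] low ear [532.1 -23.3  69.2] 51 rim z 90% far/near/left/right [np.float64(152.8), None, np.float64(153.4), np.float64(153.1)]
```

Emit:
jog_arm(
  plan=[0.0001,-0.0005,0,0,0,0,0.0002,-0.001,0,0,0,0,0.0003,-0.0015,0,0,0,0,0.0003,-0.0015,0,0,0,0],
)

```text
clock: 15.55
eef_pos: [413.3, 48.5, 120.4]
eef_rot: [-3.141, 0.0, 0.534]
wrist_force: [-0.3, 2.9, 1.8]
finger_gap: 0.2
finger_force: 1.5
```

Emit:
jog_arm(
  plan=[0.0001,-0.0005,0,0,0,0,0.0002,-0.001,0,0,0,0,0.0002,-0.001,0,0,0,0],
)

```text
clock: 15.85
eef_pos: [413.4, 47.6, 120.5]
eef_rot: [-3.141, 0.0, 0.534]
wrist_force: [-2.1, 5.3, 3.2]
finger_gap: 0.4
finger_force: 2.7
```

```bash
python3 - <<'E'
from h import *
far(512.6,64.1)
E
```

```text
15.85 [413.4  47.6 120.5] [-3.141  0.     0.534] F [-2.1  5.3  3.2] gap 0.4
far ear [594.4  96.  145.6] 67 deg 21.3 top z [145.6 147.7] low ear [533.4 -23.2  69.2] 50 rim z 90% far/near/left/right [np.float64(152.7), None, np.float64(153.6), np.float64(153.4)]
```

The stop came in at 5 N. Back off, raise, clear the view and check.

Emit:
jog_arm(
  plan=[0,0.015,0,0,0,0,-0.005,0.018,0.04,0,0,0,-0.01,0.018,0.085,0,0,0,-0.03,0.04,0.1,0,0,0,-0.06,0.07,0.1,0,0,0,-0.06,0.11,0.1,0,0,0,-0.06,0.15,0.1,0,0,0,-0.06,0.19,0.1,0,0,0,-0.06,0.19,0.1,0,0,0,-0.06,0.19,0.1,0,0,0],
)

```text
clock: 16.9
eef_pos: [353.4, 237.5, 220.1]
eef_rot: [3.141, 0.001, 0.536]
wrist_force: [0.3, -0.1, 0.5]
finger_gap: 0.2
finger_force: 0.0
```

```bash
python3 - <<'E'
from h import *
far(512.6,64.1);far(523.5,-195.5)
p,d=camera('top');W=cloud(get_calibration('top'),d.astype(float))
W[...,2][(W[...,2]>180)]=0
stacks(W)
cv2.imwrite('pics/end.png',cv2.resize(p[120:270,150:480,::-1],None,fx=2.4,fy=2.4))
E
```

```text
16.9 [353.4 237.5 220.1] [3.141e+00 1.000e-03 5.360e-01] F [ 0.3 -0.1  0.5] gap 0.2
far ear [594.1  97.2 145.3] 68 deg 22.1 top z [145.3 148.2] low ear [532.4 -23.2  69.8] 52 rim z 90% far/near/left/right [np.float64(152.6), np.float64(153.3), np.float64(153.0), np.float64(153.2)]
16.95 [353.6 236.9 220.2] [3.141e+00 1.000e-03 5.350e-01] F [-0.8 -0.2  0. ] gap 0.5
far ear [ 608.4 -216.8  146. ] 64 deg -14.1 top z [146.  148.5] low ear [ 543.6 -107.5   69.5] 51 rim z 90% far/near/left/right [np.float64(152.9), np.float64(152.6), np.float64(153.3), np.float64(153.3)]
rim c,r [512.6  63.2  61.1] z [151.7 154.1]
up [[596.4, 97.9, 147.4], [430.3, 28.5, 146.6]] n [np.int64(46), np.int64(41)] mid [513.4  63.2] len 180.0 dir deg 22.7
low [[533.5, -23.1, 69.6], [492.7, 150.5, 69.6]] n [np.int64(52), np.int64(50)] mid [513.1  63.7] len 178.3 dir deg -76.8
rim c,r [ 522.8 -195.2   61.1] z [152.  154.4]
up [[610.7, -216.5, 146.4], [436.6, -171.8, 147.1]] n [np.int64(43), np.int64(37)] mid [ 523.7 -194.1] len 179.8 dir deg -14.4
low [[543.3, -107.4, 69.5], [503.7, -282.8, 70.3]] n [np.int64(51), np.int64(52)] mid [ 523.5 -195.1] len 179.9 dir deg 77.3
```

View pics/end.png

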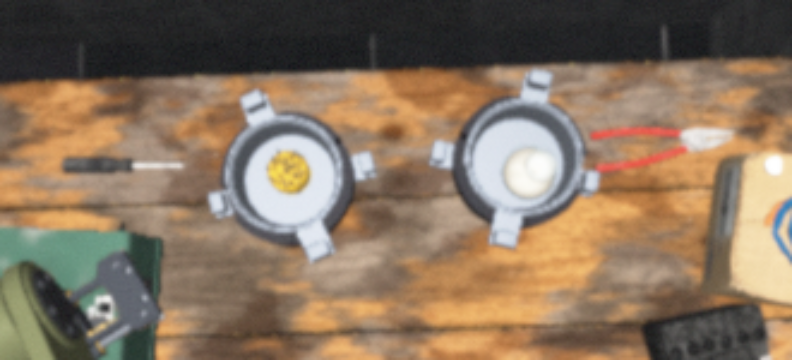

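The final view shows both upper tubs, at about (290,175) and (520,165), crosswise, seated and level, with the lower ears and both tools unmoved. The arm is clear at bottom left.

```bash
python3 -c "
from cell import manip
print(manip.sign_off())"
```

```text
the job is handed in; nothing more can be done
None
```

Both upper tubs are turned crosswise, seated 8 mm down, level and against their stops (felt at about 5–6 N). The lower tubs, pliers and screwdriver are unmoved, and the job was handed in at about 17 s.

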